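# Find the rocking corner of a jig plate and press its shim flat

## Task

The aluminium jig plate rocks on one of its four corners: press down on the corners with the fingertips until you find the one that gives, then press the red shim tab beside that corner down flat, so that the plate stands level and firm. Leave the shims of the sound corners up, do not pick anything up, and leave the plate and the things lying around in their places.

Things in the scene. Friction and masses are not known exactly. Their poses are not given: they have to be found in the camera images.
- jig_base: Fixed dark steel base of the jig, a slab 130 (x) x 284 (y) x 6 mm on the worktop; origin: centre of its underside; x to the jig's back (away from the robot, yaw within 0.25 rad), y to its left, z up. It carries the plate in the middle and two red shim tabs at each end.
- jig_plate: Loose aluminium plate 130 x 180 x 8 mm with a skirt, about 0.75 kg, centred on the base with the same axes; origin: centre of the slab's underside, 24 mm above the worktop. Each corner has a hidden support; one, any of the four, is 5 mm short: pressed with 3 N that corner sinks 5 mm to a stop and springs back when let go. The sound corners stay put.
- corner_fl (a point): Where to press the front left corner of the plate (front = nearer the robot, left = +y of the base): blue dot, 18 mm across, on the plate's top face, 32 mm above the worktop, 46 mm in front of and 71 mm left of the plate's centre, over that corner's support.
- corner_fr (a point): Where to press the front right corner of the plate (front = nearer the robot, left = +y of the base): blue dot, 18 mm across, on the plate's top face, 32 mm above the worktop, 46 mm in front of and 71 mm right of the plate's centre, over that corner's support.
- corner_bl (a point): Where to press the back left corner of the plate (front = nearer the robot, left = +y of the base): blue dot, 18 mm across, on the plate's top face, 32 mm above the worktop, 46 mm behind and 71 mm left of the plate's centre, over that corner's support.
- corner_br (a point): Where to press the back right corner of the plate (front = nearer the robot, left = +y of the base): blue dot, 18 mm across, on the plate's top face, 32 mm above the worktop, 46 mm behind and 71 mm right of the plate's centre, over that corner's support.
- tab_fl (a point): Press point of the front left corner's shim, on top of its red ribbed tab (34 mm wide, 4 mm thick) just outside the plate's left edge. The tab reaches 40 mm outward from a hinge along x at its inner edge; this point is 31 mm from the hinge, 9 mm from the free, raised edge: 28 mm above the worktop with the tab up, 12.5 mm (and 6 mm farther out) with the tab flat.
- shim_fl (a joint): Swing of the front left shim tab in rad: 0 = standing up, 0.55 = flat, at its stop. It takes about 7 to 10 N at the press point and stays where it is left, also when the corner is then pressed with up to 20 N. Flat, it raises that corner's support by 5 mm, for good: right for the short corner, but it jacks a sound corner out of level.
- tab_fr (a point): Press point of the front right corner's shim, on top of its red ribbed tab (34 mm wide, 4 mm thick) just outside the plate's right edge. The tab reaches 40 mm outward from a hinge along x at its inner edge; this point is 31 mm from the hinge, 9 mm from the free, raised edge: 28 mm above the worktop with the tab up, 12.5 mm (and 6 mm farther out) with the tab flat.
- shim_fr (a joint): Swing of the front right shim tab in rad: 0 = standing up, 0.55 = flat, at its stop. It takes about 7 to 10 N at the press point and stays where it is left, also when the corner is then pressed with up to 20 N. Flat, it raises that corner's support by 5 mm, for good: right for the short corner, but it jacks a sound corner out of level.
- tab_bl (a point): Press point of the back left corner's shim, on top of its red ribbed tab (34 mm wide, 4 mm thick) just outside the plate's left edge. The tab reaches 40 mm outward from a hinge along x at its inner edge; this point is 31 mm from the hinge, 9 mm from the free, raised edge: 28 mm above the worktop with the tab up, 12.5 mm (and 6 mm farther out) with the tab flat.
- shim_bl (a joint): Swing of the back left shim tab in rad: 0 = standing up, 0.55 = flat, at its stop. It takes about 7 to 10 N at the press point and stays where it is left, also when the corner is then pressed with up to 20 N. Flat, it raises that corner's support by 5 mm, for good: right for the short corner, but it jacks a sound corner out of level.
- tab_br (a point): Press point of the back right corner's shim, on top of its red ribbed tab (34 mm wide, 4 mm thick) just outside the plate's right edge. The tab reaches 40 mm outward from a hinge along x at its inner edge; this point is 31 mm from the hinge, 9 mm from the free, raised edge: 28 mm above the worktop with the tab up, 12.5 mm (and 6 mm farther out) with the tab flat.
- shim_br (a joint): Swing of the back right shim tab in rad: 0 = standing up, 0.55 = flat, at its stop. It takes about 7 to 10 N at the press point and stays where it is left, also when the corner is then pressed with up to 20 N. Flat, it raises that corner's support by 5 mm, for good: right for the short corner, but it jacks a sound corner out of level.
- layout_block: Bystander: wooden block, 38 x 85 x 24 mm, lying loose on the middle of the plate; origin at the centre of its underside.
- pin_tub: Bystander: small clear tub with pins, 52 mm across, 26 mm high, loose behind the jig; origin at the centre of its underside.
- screwdriver: Bystander: screwdriver with red handle, 164 mm long, lying loose in front of the jig; origin at the centre of its underside.
- solder_spool: Bystander: spool of solder, 55 x 52 x 43 mm, loose to the left of the jig; origin at the centre of its underside.
- flux_pot: Bystander: pot with green lid, 52 mm across, 30 mm high, loose to the right of the jig; origin at the centre of its underside.

How it is judged:
By the outcome, as a careful person would: the job done as asked, in the order asked, and still so for the second after the job is handed in, with the robot touching nothing.
It also fails if it takes over 45 s, if anything falls off the work surface, if the arm or the gripper's body presses on something with over 40 N, if the wrist force passes 120 N, or if a joint passes its speed limit or range.

## Robot

A 6-joint arm with a two-finger parallel gripper is mounted at the origin on a cart in front of the work surface, level with it; the furniture and walls round the work are solid. World frame = base frame: x ahead of the robot, y to its left, z up, the work surface at z = 0. Lengths are in m, angles in degrees, forces in N, time in s.
With the tool pointing down it reaches from about 0.15 to 0.775 m from the base axis. Payload 6.1 kg.
Tool frame: the origin (TCP) lies where the fingers leave the gripper's body, on its centre line; the fingertips stand 73 mm ahead of it and the grasp point (between the pads) lies grasp_offset ahead of it (grasp_offset is the distance from the TCP to the grasp point, in m); z points along the fingers, y is the direction in which the jaws open and shut (so a half turn about z gives the same grasp; the last joint's range is limited). The gripper opens to 85 mm and grips with 20 to 120 N. Pads are 22 mm wide; open, the fingers measure 114 mm over their backs; the gripper's body (76 mm by 85 mm) begins 54 mm behind the grasp point. The pads swing forward as they close: fully open they stand 13 mm farther back than shut.
Start: joints at [-73.969, 7.208, -2.269, 80.523, 0, 90], TCP at [0.145, -0.505, 0.304] pointing down, gripper open.
Joint ranges: [-155.77, 155.77], [-54.66, 111.73], [-72.52, 77.12], [-102.08, 115.82], [-83.92, 84.16], [-180, 180]. Speed limits (degrees/s): [136.94, 136.94, 172.46, 180, 180, 180].

## Interface

Orientations are given as [roll, pitch, yaw] about the fixed x, y, z axes, in that order (R = Rz(yaw) Ry(pitch) Rx(roll)).
In Python, from cell import * gives the robot as it stands.
- The arm moves only by the shell command python3 -m inch 'ROWS' [FORCE]. ROWS is JSON, a list of rows, each a list of 3 entries, a list of its own where there are three numbers: the closure, from 0 (fully open) to 1 (shut), then the shift along the world's x, y, z in mm, then the turn about the world's z in degrees. In form: [[grip, [dx, dy, dz], twist], ...]. A call has 1 to 12 rows; each row shifts and turns the commanded pose from where the row before left it; what a row does not reach is not made up. A row lasts 1/8 s, in which the tool goes at most 62.5 mm and 10.7 degrees, less where a joint would pass 70% of its speed; a pose out of reach is approached as far as the arm can. A call is refused whole if a number of a shift passes 62.5 or a number of a turn 10.7, either way. A call with a gripper value outside its range is refused whole. The fingers move at their own pace and stop on an object; FORCE is the grip in N (left out, the last holds). Time passes only in rows, so rows that do not move let the fingers close. It gives the time, the measured TCP pose, the force and the opening at its end, in the units of the state.
- observe(): the state, without advancing time (a new reading comes with each control period).
- read_camera(name): name is "side" or "top" or "wrist"; returns a dict with "frame" (384x512x3 uint8, blue, green, red), "z_map" (384x512 float32, m along the optical axis (not along the pixel's ray), 0 where there is no reading), "vfov" (degrees; the focal length in pixels is half the picture's height over the tangent of half this angle, whatever the lens; pixels are square), "cx", "cy" (the principal point, pixels), "rvec" (rotation vector, rad) and "tvec" (3), from world to camera coordinates, as OpenCV has them. Camera axes: x right, y down, z forward; pixel columns grow to the right and rows downward; lengths in m; the calibration is good to about 2 mm. A picture is of the moment at which its call begins.
- hand_in(): hands the job in, once; it reports no verdict.
The state is a dict: "t": time; "joint_pos": joint angles; "joint_velocities": joint speeds; "joint_efforts": joint torques, N m; "eef_pos": TCP position; "tcp_rot": TCP orientation; "force": force on the tool from outside, world axes, zero at the start; "torque": the same for the moment, N m; "width": opening from 0.0 (shut) to 1.0 (fully open).
Only numpy, scipy, OpenCV 4.12 (cv2) and the standard library are available. Lean on these libraries where they do the work, as an engineer would, in place of code of your own. Each camera call takes 0.05 s, during which the arm holds its last target. There are 200 camera calls.

## Working session

There is one attempt and no reset: what is moved stays moved. The work goes in short steps, Python scripts to look and compute and a shell command to move; the robot and the scene stay as the last step left them, time stands still between calls to the robot, and variables do not carry over. Pictures are saved under pics/ and viewed, about 8 in all and at most 12, crops included, and the job is handed in when it is done.

```bash
mkdir -p pics
cat > h.py <<'E'
import numpy as np,cv2
from cell import *
def xyz(c):
    z=c["z_map"];H,W=z.shape;f=H/2/np.tan(np.radians(c["vfov"]/2))
    u,v=np.meshgrid(np.arange(W),np.arange(H))
    p=np.stack([(u-c["cx"])/f*z,(v-c["cy"])/f*z,z],-1)
    R=cv2.Rodrigues(np.array(c["rvec"],float))[0]
    return (p-np.array(c["tvec"]).ravel())@R
def blobs(c,m,amin=15):
    P=xyz(c);n,l,s,ce=cv2.connectedComponentsWithStats(m.astype(np.uint8))
    for i in range(1,n):
        if s[i,4]>=amin:
            q=P[(l==i)&(c["z_map"]>0)]
            print(ce[i].round(1),s[i,4],(np.median(q,0)*1000).round(1) if len(q) else None, (np.ptp(q,0)*1000).round() if len(q) else None)
E
python3 - <<'E'
from h import *
s=observe();print(s)
for n in("top","side"):
    c=read_camera(n);cv2.imwrite(f"pics/{n}0.png",c["frame"])
    h=cv2.cvtColor(c["frame"],cv2.COLOR_BGR2HSV);S=(h[...,1]>120)&(h[...,2]>50)
    print(n,"blue");blobs(c,S&(h[...,0]>95)&(h[...,0]<130))
    print("red");blobs(c,S&((h[...,0]<8)|(h[...,0]>172)))
E
```

```text
{'t': 0.0, 'joint_pos': array([-7.39710174e+01,  7.24279238e+00, -2.32596871e+00,  8.05224733e+01,
       -5.64073591e-05,  9.00006087e+01]), 'joint_velocities': array([-0.02597159, -0.01036863, -0.02475883,  0.063795  , -0.01259314,
        0.03228673]), 'joint_efforts': array([-2.23468349e-03, -4.35918581e+01,  3.52921700e+01,  1.73766806e-02,
       -7.11499706e-05,  3.56752452e-06]), 'eef_pos': array([ 0.14488826, -0.50432326,  0.30311791]), 'tcp_rot': array([-1.79908766e+02,  5.73765489e-05,  1.60283740e+01]), 'force': array([0.31188984, 0.79845041, 0.64384075]), 'torque': array([ 0.00628276, -0.03313826,  0.01768666]), 'width': 0.9998727020340301}
top blue
red
[40.5 57.6] 279 [883.9 568.2 291.9] [252. 285. 469.]
[299.1  66.1] 49 [902.7 -81.3 200.4] [36. 12.  9.]
[194.3 150.9] 18 [710.  222.8  56.3] [14. 10.  8.]
[130.3 182.1] 253 [610.6 416.5  28.3] [100. 130.  11.]
[135.9 169.9] 15 [660.1 403.8  29.5] [ 7. 19.  9.]
[116.1 173.7] 19 [648.8 464.5  28.6] [ 9. 19. 10.]
[233.3 181.9] 126 [621.1 108.   23.6] [40. 38. 31.]
[306.  198.8] 55 [ 565.9 -113.4   20.1] [29. 18. 14.]
[395.4 
[... 299 characters left out ...]
12.]
[135.7 242.1] 117 [442.6 403.9   3.1] [27. 38. 14.]
side blue
red
[131.   88.4] 17 [916.1 -74.3 202.2] [111. 163. 110.]
[138.7  90.9] 28 [891.1 -72.  200. ] [ 95. 153. 103.]
[270.2 157.8] 103 [ 564.7 -117.    24.3] [33. 28. 16.]
[299.9 167.9] 122 [478.6 -96.6  24.5] [39. 40. 28.]
[293.6 212.6] 212 [460.6  64.   19.7] [32. 74. 19.]
[222.8 212.4] 91 [619.4 111.7  24.6] [33. 37. 30.]
[254.7 225.7] 108 [536.3 132.5  25.7] [44. 40. 31.]
[164.5 230.3] 50 [709.8 227.   56. ] [21. 14.  9.]
[159.8 339.3] 817 [612.3 456.2  28.7] [104. 131.  21.]
[149.5 314.4] 48 [661.7 408.   28.8] [12. 29.  4.]
[140.9 344.6] 59 [648.7 467.2  29.4] [12. 29.  5.]
[262.3 350.5] 307 [443.3 408.5   4.3] [30. 40. 12.]
```

View pics.

Run:
```python
from h import *
a=cv2.imread("pics/top0.png")[130:270,180:370];b=cv2.imread("pics/side0.png")[130:270,180:370]
cv2.imwrite("pics/v1.png",np.vstack([cv2.resize(a,None,fx=2.1*2,fy=2.1,interpolation=2),cv2.resize(b,None,fx=4.2,fy=2.1,interpolation=2)]))
for n in("top","side"):
    c=read_camera(n);h=cv2.cvtColor(c["frame"],cv2.COLOR_BGR2HSV);P=xyz(c)
    m=(h[...,0]>90)&(h[...,0]<135)&(h[...,1]>70)&(abs(P[...,2]-.032)<.012)&(P[...,0]>.42)&(P[...,0]<.68)&(abs(P[...,1])<.15)
    blobs(c,m,5)
```

```text
[248. 184.] 11 [612.2  62.3  31.3] [ 7. 12.  3.]
[240.8 213.2] 11 [524.   84.   31.5] [9. 9. 9.]
[260.7 164.8] 11 [578.4 -71.7  33.7] [12. 10.  4.]
[292.3 176. ] 13 [489.2 -49.2  31.9] [10. 13.  4.]
[231.7 197.1] 15 [613.1  65.9  32. ] [13.  9.  3.]
[265.5 210.5] 20 [523.2  87.   32. ] [12. 12.  4.]
```

View pics/v1.png

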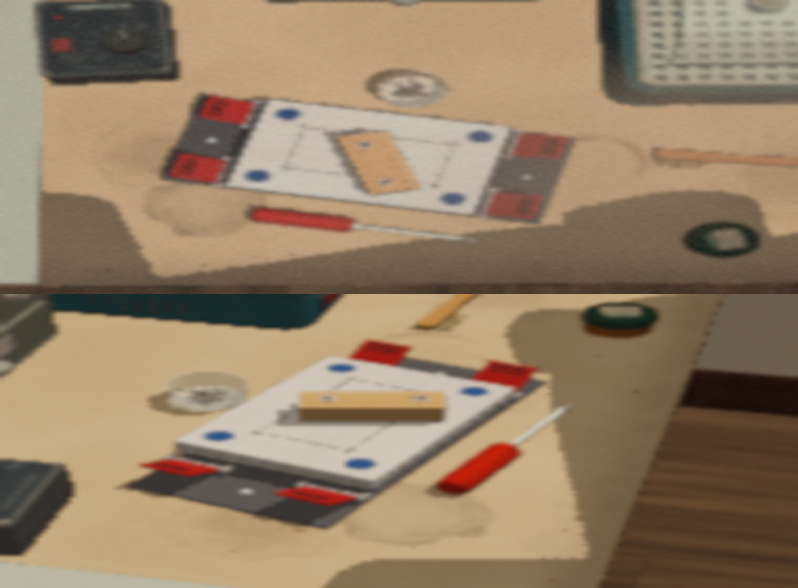

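The picture shows the plate with its four blue dots, the block in the middle, four red tabs raised, and the screwdriver at the front left. Measured dots: fl (524,86), fr (489,-49), bl (612,64), br (578,-72), and the spacing and height fit what was given. The yaw is about -14°.

```bash
python3 -m inch '[[1,[34,45,0],-3],[1,[34,45,0],-3],[1,[34,45,0],-3],[1,[34,45,0],-3],[1,[34,45,0],-3],[1,[34,45,0],-3],[1,[34,45,0],-3],[1,[34,46,-20],-3],[1,[36,47,-50],-3],[1,[36,47,-50],-3],[1,[0,0,-30],0],[1,[0,0,0],0]]' 20
python3 - <<'E'
from h import *
c=read_camera("wrist");cv2.imwrite("pics/w1.png",c["frame"]);s=observe();print(s["eef_pos"],s["tcp_rot"],s["force"],s["width"])
h=cv2.cvtColor(c["frame"],cv2.COLOR_BGR2HSV);P=xyz(c)
m=(h[...,0]>90)&(h[...,0]<135)&(h[...,1]>70)&(abs(P[...,2]-.032)<.012)
blobs(c,m,30)
E
```

```text
t: 1.7
eef_pos: [0.4678, -0.0944, 0.1709]
tcp_rot: [-178.8, 0.3, -11.9]
force: [-0.2, 0.3, 1.0]
width: -0.0
[ 0.4686492  -0.09477911  0.1727836 ] [-1.78823196e+02  1.53994614e-01 -1.19254160e+01] [-0.22270437  0.125863   -0.15465481] 0.00036708963547594614
[189.6  34.4] 787 [577.6 -74.9  31.2] [17. 17.  5.]
[192.8 192.6] 377 [486.7 -51.1  31.2] [16. 16.  3.]
```

View pics/w1.png

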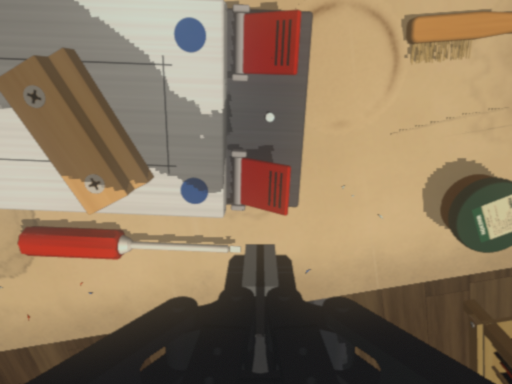

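The wrist view shows the closed fingers at about (262,260), the fr dot at (193,192), the br dot at (190,34), and the two right-hand tabs up. The move fell short, so I'll continue from the measured pose to fr.

```bash
python3 -m inch '[[1,[10,22,-15],-1],[1,[9,22,-15],-1],[1,[0,0,-24],0],[1,[0,0,0],0],[1,[0,0,0],0]]'
python3 -m inch '[[1,[0,0,-4],0],[1,[0,0,-3],0],[1,[0,0,0],0],[1,[0,0,0],0]]'; python3 -m inch '[[1,[0,0,-2],0],[1,[0,0,0],0]]'; python3 -m inch '[[1,[0,0,-2],0],[1,[0,0,0],0]]'
```

```text
t: 2.38
eef_pos: [0.4816, -0.0859, 0.1197]
tcp_rot: [-177.3, 0.0, -11.3]
force: [-0.5, -0.8, 0.0]
width: 0.001
t: 2.88
eef_pos: [0.4813, -0.0859, 0.1123]
tcp_rot: [-177.3, 0.0, -11.3]
force: [1.0, 0.3, 0.0]
width: -0.002
t: 3.12
eef_pos: [0.4812, -0.0859, 0.11]
tcp_rot: [-177.3, 0.1, -11.3]
force: [0.3, 0.2, 0.6]
width: 0.003
t: 3.38
eef_pos: [0.4812, -0.0859, 0.108]
tcp_rot: [-177.3, 0.1, -11.3]
force: [0.6, 0.1, -0.1]
width: 0.001
```

The y shift fell well short (9 of 44 mm). I'll back up and look at the joints.

```bash
python3 -m inch '[[1,[0,0,30],0],[1,[0,0,0],0]]'; python3 -c "
from h import *
print(observe()['joint_pos'].round(1),observe()['tcp_rot'])"; python3 -m inch '[[1,[0,10,0],0],[1,[0,0,0],0]]';python3 -c "
from h import *
print(observe()['joint_pos'].round(1),observe()['tcp_rot'])"
```

```text
t: 3.62
eef_pos: [0.4825, -0.0861, 0.1401]
tcp_rot: [-177.3, -0.2, -11.3]
force: [-0.1, -0.7, 0.3]
width: -0.001
[-11.3   6.4 -24.1  59.3   2.7 179.9] [-1.77315588e+02 -1.76611587e-01 -1.12862289e+01]
t: 3.88
eef_pos: [0.4796, -0.0809, 0.1373]
tcp_rot: [-177.1, 0.1, -10.9]
force: [0.2, -0.1, -0.1]
width: -0.0
[-10.9   6.4 -24.6  59.2   2.9 179.9] [-1.77078856e+02  1.23547113e-01 -1.08544689e+01]
```

Joint 6 is at its limit, so I'll turn the other way. That puts the jaws along the jig's x.

```bash
python3 -m inch '[[1,[0,0,4],9],[1,[0,0,4],9],[1,[0,0,2],10],[1,[0,0,0],10],[1,[0,0,0],10],[1,[0,0,0],10],[1,[0,0,0],10],[1,[0,0,0],10],[1,[0,0,0],9],[1,[0,0,0],0],[1,[0,0,0],0]]';cat >>h.py <<'E'
from scipy.spatial.transform import Rotation as Ro
def tip():
    s=observe();r=Ro.from_euler("xyz",s["tcp_rot"],degrees=True)
    print("tip",(1000*(s["eef_pos"]+r.apply([0,0,.073]))).round(1),"rot",s["tcp_rot"].round(1),"j",s["joint_pos"].round(1),"F",s["force"].round(1))
E
python3 -c "from h import *
tip()"
```

```text
t: 5.25
eef_pos: [0.4801, -0.0812, 0.1478]
tcp_rot: [-177.0, 0.0, 76.0]
force: [-0.2, 0.5, -0.4]
width: 0.001
tip [476.4 -80.3  74.9] rot [-177.    0.   76.] j [ -9.7   7.9 -21.4  63.6   0.2  94.3] F [-0.2  0.5 -0.4]
```

```bash
python3 -m inch '[[1,[6,15,0],0],[1,[6,15,0],0],[1,[0,0,-20],0],[1,[0,0,-13],0],[1,[0,0,0],0],[1,[0,0,0],0]]';python3 - <<'E'
from h import *
tip();c=read_camera("wrist");cv2.imwrite("pics/w2.png",c["frame"])
h=cv2.cvtColor(c["frame"],cv2.COLOR_BGR2HSV);P=xyz(c)
m=(h[...,0]>90)&(h[...,0]<135)&(h[...,1]>70)&(abs(P[...,2]-.032)<.012)
blobs(c,m,30)
E
```

```text
t: 6.0
eef_pos: [0.4925, -0.0511, 0.1155]
tcp_rot: [-177.1, 0.0, 76.1]
force: [0.8, -0.2, 0.4]
width: -0.005
tip [488.9 -50.3  42.6] rot [-177.1    0.    76.1] j [ -6.1  10.  -23.2  59.7   0.4  97.8] F [ 0.8 -0.2  0.4]
[264.5 241. ] 44 [490.3 -45.8  31.2] [8. 3. 3.]
[450.1 258. ] 881 [577.2 -74.5  31.4] [18. 18.  4.]
```

View pics/w2.png

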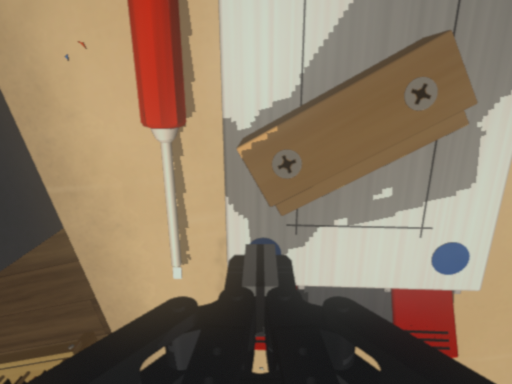

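The fingertips sit just over the fr dot, whose rim shows at (264,241). The br dot is clear at (450,258). Now I'll press fr.

```bash
python3 -m inch '[[1,[0,0,-4],0],[1,[0,0,-4],0],[1,[0,0,0],0],[1,[0,0,0],0]]'; for i in 1 2; do python3 -m inch '[[1,[0,0,-1],0],[1,[0,0,0],0]]'|grep -E "eef|force"; done
```

```text
t: 6.55
eef_pos: [0.4922, -0.0513, 0.1072]
tcp_rot: [-177.1, 0.0, 76.1]
force: [-0.1, 0.2, 0.4]
width: -0.002
eef_pos: [0.4923, -0.0513, 0.1062]
force: [0.3, -0.2, 0.3]
eef_pos: [0.4922, -0.0512, 0.1051]
force: [0.2, 0.7, 0.6]
```

```bash
python3 -m inch '[[1,[0,0,-1],0],[1,[0,0,0],0]]'|grep -E "eef|force"; python3 -m inch '[[1,[0,0,-1],0],[1,[0,0,0],0]]'|grep -E "eef|force"
```

```text
eef_pos: [0.4923, -0.0513, 0.1047]
force: [-1.3, 1.2, 4.5]
eef_pos: [0.4924, -0.0513, 0.1045]
force: [-4.1, 0.4, 11.3]
```

fr is firm: 11 N with about 0.4 mm of travel. Next is fl.

```bash
python3 -m inch '[[1,[0,0,20],0],[1,[0,0,20],0],[1,[11,46,0],0],[1,[11,46,0],0],[1,[12,46,0],0],[1,[0,0,-20],0],[1,[0,0,-12],0],[1,[0,0,0],0],[1,[0,0,0],0]]' |head -2
python3 - <<'E'
from h import *
tip();c=read_camera("wrist")
h=cv2.cvtColor(c["frame"],cv2.COLOR_BGR2HSV);P=xyz(c)
m=(h[...,0]>90)&(h[...,0]<135)&(h[...,1]>70)&(abs(P[...,2]-.032)<.012)
blobs(c,m,30)
E
```

```text
t: 8.68
eef_pos: [0.5264, 0.0862, 0.1116]
tip [522.8  87.1  38.7] rot [-177.1    0.    76.1] j [  8.8  13.9 -18.8  60.    1.1 112.8] F [-0.4  0.1  0. ]
[454.8 260.9] 922 [611.5  63.3  31.4] [17. 18.  4.]
```

```bash
python3 -m inch '[[1,[0,0,-3],0],[1,[0,0,-2],0],[1,[0,0,0],0],[1,[0,0,0],0]]'|grep -E "eef|force"; python3 -m inch '[[1,[0,0,-1],0],[1,[0,0,0],0]]'|grep -E "eef|force"; python3 -m inch '[[1,[0,0,-1],0],[1,[0,0,0],0]]'|grep -E "eef|force"; python3 -m inch '[[1,[0,0,-1],0],[1,[0,0,0],0]]'|grep -E "eef|force"
```

```text
eef_pos: [0.5263, 0.0868, 0.1062]
force: [0.7, 0.5, -0.2]
eef_pos: [0.5262, 0.0868, 0.1051]
force: [-0.3, 0.2, -0.7]
eef_pos: [0.5264, 0.0868, 0.1047]
force: [-1.1, -0.4, 3.3]
eef_pos: [0.5266, 0.0868, 0.1045]
force: [-2.9, -0.3, 10.1]
```

fl is firm too. Next is bl.

```bash
python3 -m inch '[[1,[0,0,20],0],[1,[0,0,15],0],[1,[45,-12,0],0],[1,[44,-12,0],0],[1,[0,0,-20],0],[1,[0,0,-7],0],[1,[0,0,0],0],[1,[0,0,0],0]]' |head -2
python3 -c "from h import *
tip()"; python3 -m inch '[[1,[0,0,-3],0],[1,[0,0,-2],0],[1,[0,0,0],0],[1,[0,0,0],0]]'|grep -E "eef|force"; python3 -m inch '[[1,[0,0,-1],0],[1,[0,0,0],0]]'|grep -E "eef|force"; python3 -m inch '[[1,[0,0,-1],0],[1,[0,0,0],0]]'|grep -E "eef|force"
```

```text
t: 10.98
eef_pos: [0.6152, 0.063, 0.112]
tip [611.6  63.8  39.1] rot [-177.1    0.    76.1] j [  5.5  22.5  -6.8  63.4   0.9 109.3] F [-0.1  0.4 -0.2]
eef_pos: [0.6152, 0.0628, 0.1062]
force: [-0.4, 0.7, -0.4]
eef_pos: [0.6152, 0.0627, 0.1051]
force: [-0.6, -0.0, -0.3]
eef_pos: [0.6153, 0.0628, 0.1042]
force: [0.6, -0.2, 0.7]
```

```bash
python3 -m inch '[[1,[0,0,-1],0],[1,[0,0,0],0]]'|grep -E "eef|force"; python3 -m inch '[[1,[0,0,-1],0],[1,[0,0,0],0]]'|grep -E "eef|force"; python3 -m inch '[[1,[0,0,-1],0],[1,[0,0,0],0]]'|grep -E "eef|force"
```

```text
eef_pos: [0.6154, 0.0628, 0.1033]
force: [0.2, -0.5, 2.2]
eef_pos: [0.6155, 0.0628, 0.1023]
force: [1.4, 0.8, 1.7]
eef_pos: [0.6155, 0.0628, 0.1013]
force: [1.1, 0.8, 3.3]
```

bl gives. I'll confirm that it reaches a stop.

```bash
python3 -m inch '[[1,[0,0,-1],0],[1,[0,0,0],0]]'|grep -E "eef|force"; python3 -m inch '[[1,[0,0,-1],0],[1,[0,0,0],0]]'|grep -E "eef|force"; python3 -m inch '[[1,[0,0,-1],0],[1,[0,0,0],0]]'|grep -E "eef|force"
python3 -m inch '[[1,[0,0,20],0],[1,[0,0,20],0],[1,[0,0,0],0],[1,[0,0,0],0]]'|grep -E "eef|force"
python3 - <<'E'
from h import *
tip();c=read_camera("wrist");cv2.imwrite("pics/w3.png",c["frame"])
for n in("top","side","wrist"):
    c=read_camera(n);h=cv2.cvtColor(c["frame"],cv2.COLOR_BGR2HSV);S=(h[...,1]>120)&(h[...,2]>50)
    P=xyz(c);print(n);blobs(c,S&((h[...,0]<8)|(h[...,0]>172))&(abs(P[...,0]-.58)<.08)&(P[...,1]>.07)&(P[...,1]<.17)&(P[...,2]<.05),15)
E
```

```text
eef_pos: [0.6156, 0.0628, 0.1004]
force: [1.6, 1.3, 2.8]
eef_pos: [0.6157, 0.0628, 0.1]
force: [0.3, 0.4, 7.1]
eef_pos: [0.6158, 0.0629, 0.0998]
force: [-0.9, -0.1, 12.2]
eef_pos: [0.6146, 0.0626, 0.1369]
force: [0.1, 0.7, -1.1]
tip [610.8  63.5  64. ] rot [-1.77e+02  1.00e-01  7.61e+01] j [  5.5  21.7  -4.7  66.4   0.9 109.3] F [ 0.1  0.7 -1.1]
top
[221.5 210.3] 16 [532.3 141.2  30.3] [24.  9. 29.]
side
[222.7 212.5] 89 [619.3 111.8  25.8] [34. 38. 31.]
[254.7 225.7] 107 [535.7 133.3  25.2] [43. 40. 31.]
wrist
[107.3 144.8] 3089 [536.9 130.1  23.6] [41. 38. 28.]
[264.8 146.8] 3085 [621.3 108.4  23.5] [41. 38. 30.]
```

View pics/w3.png

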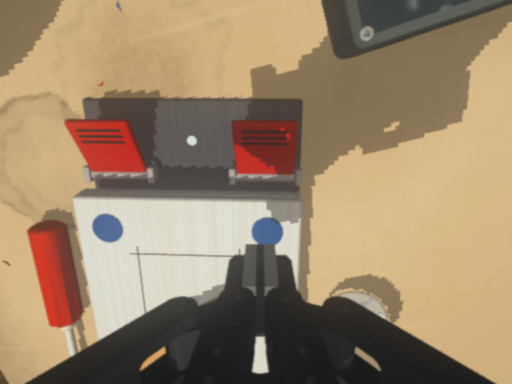

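The corner sank about 5 mm to a stop and then stiffened (12 N), so bl is the short one. In the view, the bl tab is up at (265,147) with centre (621,108), which puts its press point at about (623.5,117.5). I'll press it in steps, drifting outward.

```bash
python3 -m inch '[[1,[6,27,0],0],[1,[6,27,0],0],[1,[0,0,-15],0],[1,[0,0,-10],0],[1,[0,0,0],0],[1,[0,0,0],0]]'|grep -E "eef|force"
python3 -c "from h import *
tip()"; python3 -m inch '[[1,[0,0,-3],0],[1,[0,0,-3],0],[1,[0,0,-3],0],[1,[0,0,0],0]]'|grep -E "eef|force"; python3 -m inch '[[1,[0,1,-2],0],[1,[0,1,-2],0],[1,[0,0,0],0]]'|grep -E "eef|force"
```

```text
eef_pos: [0.6272, 0.1161, 0.1132]
force: [0.3, 0.1, 0.4]
tip [623.5 116.9  40.3] rot [-177.1    0.    76.1] j [ 10.1  24.5  -3.8  64.4   1.1 114. ] F [0.3 0.1 0.4]
eef_pos: [0.6275, 0.117, 0.1047]
force: [-0.1, 0.1, 3.4]
eef_pos: [0.6279, 0.119, 0.101]
force: [0.1, 0.6, 5.2]
```

```bash
python3 -m inch '[[1,[0,0.5,-2],0],[1,[0.5,0.5,-2],0],[1,[0,0,0],0]]'|grep -E "eef|force"; python3 -m inch '[[1,[0,0.5,-2],0],[1,[0.5,0.5,-2],0],[1,[0,0,0],0]]'|grep -E "eef|force"; python3 -m inch '[[1,[0,0.5,-2],0],[1,[0,0.5,-2],0],[1,[0,0,0],0]]'|grep -E "eef|force"
```

```text
eef_pos: [0.6284, 0.1205, 0.0971]
force: [0.1, 1.6, 4.6]
eef_pos: [0.6288, 0.1218, 0.0931]
force: [-0.3, 4.1, 5.2]
eef_pos: [0.6289, 0.1227, 0.0891]
force: [0.8, 2.1, 4.8]
```

```bash
python3 -m inch '[[1,[0,0.5,-2],0],[1,[0,0,0],0]]'|grep -E "eef|force"; python3 -m inch '[[1,[0,0,-1],0],[1,[0,0,0],0]]'|grep -E "eef|force"; python3 -m inch '[[1,[0,0,-1],0],[1,[0,0,0],0]]'|grep -E "eef|force"
```

```text
eef_pos: [0.6289, 0.123, 0.0871]
force: [0.1, 3.0, 4.7]
eef_pos: [0.629, 0.1231, 0.0861]
force: [-0.4, 4.1, 4.9]
eef_pos: [0.629, 0.1232, 0.0852]
force: [0.3, 3.9, 6.7]
```

```bash
python3 -m inch '[[1,[0,0,-1],0],[1,[0,0,0],0]]'|grep -E "eef|force"; python3 -m inch '[[1,[0,0,-1],0],[1,[0,0,0],0]]'|grep -E "eef|force"; python3 -m inch '[[1,[0,0,-1],0],[1,[0,0,0],0]]'|grep -E "eef|force"
```

```text
eef_pos: [0.6291, 0.1232, 0.085]
force: [-1.7, 1.6, 10.1]
eef_pos: [0.6291, 0.1232, 0.0848]
force: [-3.3, 2.4, 15.5]
eef_pos: [0.6292, 0.1231, 0.0846]
force: [-4.6, 2.0, 19.5]
```

The tab is at its stop (19.5 N). I'll lift and re-press bl to check it.

```bash
python3 -m inch '[[1,[0,0,25],0],[1,[0,0,25],0],[1,[-7,-30,0],0],[1,[-7,-30,0],0],[1,[0,0,-20],0],[1,[0,0,0],0],[1,[0,0,0],0]]'|grep -E "eef|force"
python3 - <<'E'
from h import *
tip();c=read_camera("wrist");cv2.imwrite("pics/w4.png",c["frame"])
h=cv2.cvtColor(c["frame"],cv2.COLOR_BGR2HSV);S=(h[...,1]>120)&(h[...,2]>50)
P=xyz(c);m=S&((h[...,0]<8)|(h[...,0]>172))&(P[...,1]>.07);blobs(c,m,200)
E
```

```text
eef_pos: [0.6143, 0.0625, 0.1113]
force: [0.4, -0.3, 0.9]
tip [610.7  63.3  38.4] rot [-177.1    0.    76.1] j [  5.5  22.5  -7.   63.3   0.9 109.3] F [ 0.4 -0.3  0.9]
[264.  146.8] 4689 [621.8 110.6  11.3] [41. 44. 10.]
[ 82.1 153.6] 3976 [537.1 130.1  23.8] [41. 38. 27.]
[ 19.5 259.6] 1631 [472.9  81.5  17.7] [21. 22. 19.]
```

View pics/w4.png

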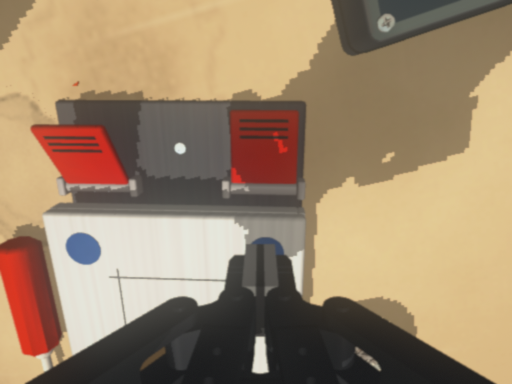

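The bl tab is flat at (264,147), with its median height at 11 mm, and fl is still up. Now the re-press of bl.

```bash
python3 -m inch '[[1,[0,0,-3],0],[1,[0,0,-2],0],[1,[0,0,-1],0],[1,[0,0,0],0]]'|grep -E "eef|force"; python3 -m inch '[[1,[0,0,-1],0],[1,[0,0,0],0]]'|grep -E "eef|force"; python3 -m inch '[[1,[0,0,-1],0],[1,[0,0,0],0]]'|grep -E "eef|force"
```

```text
eef_pos: [0.6142, 0.0623, 0.1051]
force: [-0.2, 0.9, -0.2]
eef_pos: [0.6143, 0.0623, 0.1047]
force: [-1.5, 0.7, 4.2]
eef_pos: [0.6144, 0.0623, 0.1045]
force: [-2.7, 0.1, 9.5]
```

bl is now firm at the same height as the other corners. I'll lift clear and take a last look.

```bash
python3 -m inch '[[1,[0,0,30],0],[1,[0,0,50],0],[1,[-10,0,50],0],[1,[-30,0,40],0],[1,[-30,0,0],0],[1,[0,0,0],0],[1,[0,0,0],0]]'
python3 - <<'E'
from h import *
a=read_camera("side");w=read_camera("wrist")
cv2.imwrite("pics/f.png",np.vstack([cv2.resize(a["frame"][130:270,170:370],(600,280)),cv2.resize(w["frame"],(400,300))[:, :].copy() if 0 else cv2.resize(w["frame"],(600,300))]))
E
```

```text
t: 21.22
eef_pos: [0.5445, 0.0622, 0.2729]
tcp_rot: [-177.1, 0.0, 76.1]
force: [0.2, 0.6, 0.4]
width: 0.003
```

View pics/f.png

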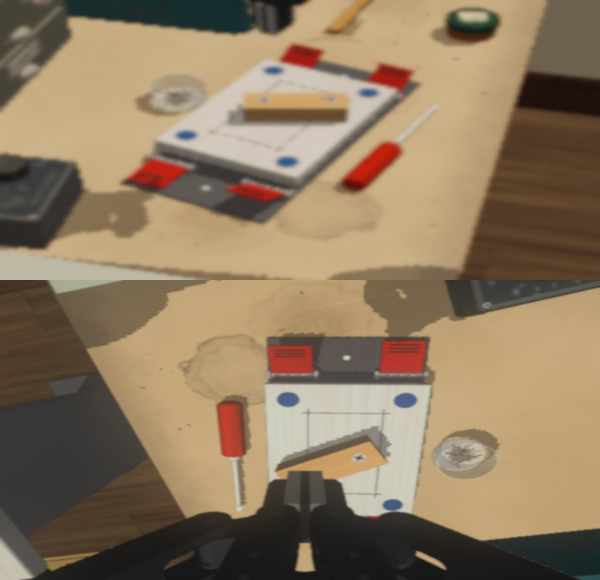

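The bl tab is flat at (158,172) in the top picture, the other three are up, and the block, tub, screwdriver and pot are in place.

```bash
python3 -c "
from cell import *
print(hand_in())"
```

```text
the job is handed in; nothing more can be done
None
```

The short corner was the back left. I pressed its shim tab flat and handed the job in at about 21 s with the arm clear of everything.

- **Finding the corner:** the front right and front left stayed firm at 10–11 N. The back left sank about 5 mm at roughly 3 N, reached a stop and sprang back. I did not press the back right, since the one that gives had been found by then.
- **Shim:** the back left tab went down to its stop, pressed with 19.5 N at the end. The wrist camera then measured it at about 11 mm, which is flat.
- **Check afterwards:** pressing the back left corner again, it held firm at 9.5 N, at the same height as the two sound corners I pressed.
- **Last pictures:** the other three tabs are up, and the block, tub, screwdriver and flux pot look undisturbed. I never identified the solder spool in any picture, so I can't confirm it stayed put, though nothing touched it that I could tell from the forces.
- **What went wrong:** the first approach ran joint 6 to its limit and fell short, so I lifted and turned the gripper the other way. That left the tool tilted by 3°, which I allowed for. There was no contact during that approach.

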